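# Snap the cup plate back onto the medicine rack

### The arm

A 6-joint arm with a two-finger parallel gripper is mounted at the origin on the work surface. World frame = base frame: x ahead of the robot, y to its left, z up, the work surface at z = 0. Lengths are in mm, angles in rad, forces in N, time in s.
With the tool pointing down it reaches from about 275 to 750 mm from the base axis. Payload 10.2 kg.
Tool frame: the origin (TCP) lies at the very end of the fingers, on their centre line; the grasp point (between the pads) lies 19 mm behind it (ctrl.hold_point_z is the distance from the TCP to the grasp point, in mm); z points along the fingers, y is the direction in which the jaws open and shut (so a half turn about z gives the same grasp; the last joint's range is limited). The gripper opens to 85 mm and grips with 20 to 120 N. Pads are 22 mm wide; open, the fingers measure 114 mm over their backs; the gripper's body (76 mm by 85 mm) begins 54 mm behind the grasp point. The pads swing forward as they close: fully open they stand 13 mm farther back than shut.
Start: joints at [-1.39, 0.313, 1.498, -0, 1.331, -0.223], TCP at [206.269, -482.788, 231.294] pointing down, gripper open.
Joint ranges: [-2.94, 2.94], [-0.97, 2.17], [0.19, 2.56], [-1.23, 4.37], [0.02, 3.11], [-2.88, 2.88]. Speed limits (rad/s): [2.39, 2.39, 3.01, 3.14, 3.14, 3.14].

### API

Orientations are given as a unit quaternion [w, x, y, z].
In Python, from rig import readout, cams, workorder, spotter, ctrl gives the robot as it stands.
- The arm moves only by the tool step_arm, never from a script. Its argument "plan" is text: rows parted by semicolons, each of 5 numbers parted by spaces: the shift along the tool's x, y, z in cm, then the turn about the tool's z in degrees, then the opening in per cent of the stroke, from 0 (shut) to 100 (fully open). In form: x y z twist gripper; .... A call has 1 to 10 rows; each row is the pose to reach, as a shift and turn from the pose commanded when the call began, along the tool's axes at that moment; what a row does not reach only later rows make up. A row lasts 1/10 s, in which the tool goes at most 50 mm and 8.59 degrees, less where a joint would pass 70% of its speed; a pose out of reach is approached as far as the arm can. A call with a gripper value outside its range is refused whole. The fingers move at their own pace and stop on an object; "grip_force" is the grip in N (left out, the last holds). Time passes only in rows, so rows that repeat a pose let the fingers close. It gives the time, the measured TCP pose, the force and the opening at its end, in the units of the state.
- readout.sense(): the state, without advancing time (a new reading comes with each control period).
- cams.capture(name): name is "side" or "top" or "wrist"; returns (picture, depth): 400x640x3 uint8, red, green, blue; 400x640 float32, mm along the optical axis (not along the pixel's ray), 0 where there is no reading.
- cams.camera_info(name): a dict with "vfov" (degrees; the focal length in pixels is half the picture's height over the tangent of half this angle, whatever the lens; pixels are square), "cx", "cy" (the principal point, pixels), "k1" (the pictures are not rectified: a ray, as slopes to the right and down, at radius r is drawn at 1 + k1 r^2 times it, then the intrinsics apply), "rvec" (rotation vector, rad) and "tvec" (3), from world to camera coordinates, as OpenCV has them. Camera axes: x right, y down, z forward; pixel columns grow to the right and rows downward; lengths in mm; the calibration is good to about 2 mm. A picture is of the moment at which its call begins: read the wrist's pose just before it. camera_info takes no time and is no camera call; for the wrist camera it gives the pose at the moment of the call.
- workorder.finish_job(): hands the job in, once; it reports no verdict.
Trained networks look in the newest picture that a camera, given by its name, has taken for a name from the list of things; names that differ only in an ending like _2 or _b are one class to them, and where a whole thing is asked for, a point or a joint stands for the part that bears it (a point fixed in the world has none). Each returns a list of dicts, best first, with "conf" (0 to 1); they miss things now and then, are a little off and sometimes report something else, mostly with a low value. They report only what shows in the picture. A call takes as long as a camera call.
- spotter.regions_of(camera, target): "pixels" (400x640 bool, what is visible of it) and "extent" ([centre column, centre row, width, height] in pixels, round what is visible of it).
The state is a dict: "time_s": time; "joints": joint angles; "dq": joint speeds; "tau": joint torques, N m; "eef_pos": TCP position; "ee_rot": TCP orientation; "force": force on the tool from outside, world axes, zero at the start; "wrist_torque": the same for the moment, N m; "grip_width": opening from 0.0 (shut) to 1.0 (fully open).
Only numpy, scipy, OpenCV 4.12 (cv2) and the standard library are available. Lean on these libraries where they do the work, as an engineer would, in place of code of your own. Each camera call takes 0.05 s, during which the arm holds its last target. There are 200 camera calls.

### The job

The medicine-cup rack has been washed and needs putting back together: pick up the white cup plate by its handle, lay it over the four barbed posts of the grey base, and press it down until all four posts have clicked through and the plate lies fully home on the post shoulders. Do not drop or throw the plate, and leave the cups, jars, carton and pen where they stand.

Things in the scene. Friction and masses are not known exactly. Their poses are not given: they have to be found in the camera images.
- rack: Base of the cup rack: grey plastic tray 176 x 230 mm (its x, y), rim 22 mm high, fixed to the counter. Origin: centre of its underside, z up. Four upright posts, 21 mm thick, stand in it at x = +-65, y = +-88 mm. Each ends in a flat shoulder 55 mm above the origin, on which the plate must finally lie, and carries a barbed snap head above that.
- plate: The cup plate: loose white plastic plate 160 x 210 x 5 mm (its x, y, z), about 0.18 kg, lying flat on the counter. Origin: centre of its underside, z up. It has two rows of three square cells (34 mm), four square post holes (13 mm) at x = +-65, y = +-88 mm, and a carrying handle over its middle. It fits the rack either way round: half a turn makes no difference.
- handle (a point): Middle of the plate's handle bar, 50 mm above the plate's underside, axes as the plate's. The bar is 12 mm thick (plate x), 100 mm long (plate y) and 14 mm high, on two uprights 14 mm square at y = +-43 mm; its top is 57 mm above the underside. Apart from handle and post heads nothing stands above the plate's top.
- post0 (a point): Middle of the shoulder of the post at rack x = -65, y = +88 mm, 55 mm above the rack's origin. Above it: a tapered collar (10.4 mm wide at its foot, 5 mm high), a 5 mm stem whose pointed nose ends 23 mm above the shoulder, and two springy wings flaring from the nose down and out along rack y to a span of 20 mm, their ends 8 mm above the shoulder.
- post1 (a point): The like at rack x = +65, y = +88 mm. A plate laid loosely over the four heads rests on the wings with its underside about 14 mm above the shoulders; pushed down, the wings fold in, let the plate pass and spring out above it.
- post2 (a point): The like at rack x = +65, y = -88 mm. Pressed on the thumb pad beside it, a post clicks at roughly 12 to 20 N, then the plate drops the rest of the way almost freely and stops hard on the shoulder. Pressing on the middle of the plate loads all four posts together and needs about 30 to 40 N. A clicked plate cannot be lifted off and may rattle up and down by 2 to 3 mm.
- post3 (a point): The like at rack x = -65, y = -88 mm.
- hole0 (a point): Centre of the plate's post hole at plate x = -65, y = +88 mm, on the plate's underside.
- hole1 (a point): Centre of the plate's post hole at plate x = +65, y = +88 mm, on the plate's underside.
- hole2 (a point): Centre of the plate's post hole at plate x = +65, y = -88 mm, on the plate's underside.
- hole3 (a point): Centre of the plate's post hole at plate x = -65, y = -88 mm, on the plate's underside.
- pad0 (a point): Round embossed thumb pad (22 mm diameter) on the plate's top face beside hole 0, at plate x = -35, y = +85 mm, 5 mm above the underside: the place to press for that post.
- pad1 (a point): Round embossed thumb pad (22 mm diameter) on the plate's top face beside hole 1, at plate x = +35, y = +85 mm, 5 mm above the underside: the place to press for that post.
- pad2 (a point): Round embossed thumb pad (22 mm diameter) on the plate's top face beside hole 2, at plate x = +35, y = -85 mm, 5 mm above the underside: the place to press for that post.
- pad3 (a point): Round embossed thumb pad (22 mm diameter) on the plate's top face beside hole 3, at plate x = -35, y = -85 mm, 5 mm above the underside: the place to press for that post.
- cup_a: Bystander: yellow medicine cup, 38 mm diameter, 36 mm high, standing on the counter in the gap between rack and plate; origin at the centre of its foot.
- cup_b: Bystander: another such yellow cup in the same gap, farther from the robot.
- cup_c: Bystander: green medicine cup of the same size, between the two yellow ones.
- pill_jar: Bystander: white tablet jar, 48 mm diameter, 85 mm high, beyond the rack and plate; origin at the centre of its foot.
- amber_jar: Bystander: amber jar, 42 mm diameter, 75 mm high, beyond the rack and plate; origin at the centre of its foot.
- carton: Bystander: white carton 50 x 110 x 35 mm lying beyond the rack and plate; origin at the centre of its underside.
- pen: Bystander: blue pen 130 mm long, 10 mm thick, lying beyond the rack and plate; origin under its middle.

How it is judged (in metres and radians):
At the end, for the whole second after the job is handed in: The plate lies home on all four posts: each of its four holes' undersides is less than 2 mm above the 55 mm shoulders (so every barb has sprung out above it), the plate is centred on the rack within 4 mm, lined up with it within 0.06 rad either way round, upright, and at rest (z of each of hole0, hole1, hole2, hole3 in the frame of rack below 0.057 m and horizontal distance between plate and rack below 0.004 m and angle between the x axis of plate and the x axis of rack, either way round below 0.06 rad and angle between plate's own z axis and vertical below 0.03 rad and linear speed of plate below 0.02 m/s); the robot touches nothing.
It fails at once if the plate is dropped or thrown (faster than 1.2 m/s) (linear speed of plate above 1.2 m/s).
It fails at once if a cup, jar, the carton or the pen is pushed more than 30 mm from where it was (distance of any of cup_a, cup_b, cup_c, pill_jar, amber_jar, carton, pen from where it was at the start of the episode above 0.03 m).
It also fails if it takes over 58 s, if anything falls off the work surface, if the arm or the gripper's body presses on something with over 40 N, if the wrist force passes 120 N, or if a joint passes its speed limit or range.

## Working session

There is one attempt and no reset: what is moved stays moved. The work goes in short steps, Python scripts to look and compute and a tool call to move; the robot and the scene stay as the last step left them, time stands still between calls to the robot, and variables do not carry over. Pictures are saved under pics/ and viewed, about 8 in all and at most 12, crops included, and the job is handed in when it is done.

Besides the shell and the picture viewer there is one more tool, called after "Call:" as a command line: name --argument value ..., lists and objects as JSON in quotes. step_arm: Moves the arm, as the interface text tells. Its arguments: {"type":"object","properties":{"plan":{"type":"string"},"grip_force":{"type":"number"}},"required":["plan"]}

```bash
ls; mkdir -p pics; cat > h.py <<'E'
import numpy as np, cv2
from rig import readout, cams, workorder, spotter, ctrl
def K(ci):
    f=200/np.tan(np.radians(ci['vfov'])/2); return f,ci['cx'],ci['cy'],ci['k1']
def unproj(ci,uv,z=None,depth=None):
    """pixels Nx2 -> world; either plane height z or depth values"""
    f,cx,cy,k1=K(ci); uv=np.atleast_2d(uv).astype(float)
    d=(uv-[cx,cy])/f; s=d.copy()
    for _ in range(20): s=d/(1+k1*(s**2).sum(1,keepdims=True))
    R=cv2.Rodrigues(np.array(ci['rvec'],float))[0]; t=np.array(ci['tvec'],float).ravel()
    c=-R.T@t; r=np.c_[s,np.ones(len(s))]@R
    lam=np.asarray(depth) if depth is not None else (z-c[2])/r[:,2]
    return c+r*np.reshape(lam,(-1,1))
def proj(ci,P):
    f,cx,cy,k1=K(ci); R=cv2.Rodrigues(np.array(ci['rvec'],float))[0]; t=np.array(ci['tvec'],float).ravel()
    q=np.atleast_2d(P)@R.T+t; s=q[:,:2]/q[:,2:]; s=s*(1+k1*(s**2).sum(1,keepdims=True)); return s*f+[cx,cy]
def cloud(ci,depth,mask=None):
    m=depth>0
    if mask is not None: m&=mask
    v,u=np.nonzero(m); return unproj(ci,np.c_[u,v],depth=depth[v,u])
def save(n,im): cv2.imwrite('pics/'+n,im[:,:,::-1])
E
python3 - <<'E'
from h import *
s=readout.sense(); print(s, ctrl.hold_point_z)
for c in ['top','side']:
    im,d=cams.capture(c); save(c+'0.png',im); ci=cams.camera_info(c); print(c,ci)
    np.savez(c+'0.npz',im=im,d=d)
    for t in ['plate','rack','handle'] if c=='top' else ['plate','rack']:
        for r in spotter.regions_of(c,t)[:2]:
            p=cloud(ci,d,r['pixels']); print(t,r['conf'],r['extent'],np.percentile(p,[2,50,98],axis=0).round(0).tolist())
            np.save(f'{c}_{t}.npy',r['pixels']) if r is not None else 0
E
```

```text
pics
{'time_s': 0.0, 'joints': array([-1.39039470e+00,  3.13421202e-01,  1.49843207e+00, -1.78153421e-05,
        1.33099380e+00, -2.23401189e-01]), 'dq': array([-0.00116428, -0.00169827,  0.0021143 ,  0.00121142, -0.00091316,
        0.00161716]), 'tau': array([-2.88739298e-03, -4.12273550e+01, -2.59744906e+01, -3.60761396e-04,
        4.12837500e-03,  1.89001668e-05]), 'eef_pos': array([ 206.21911477, -482.52527325,  230.75169883]), 'ee_rot': array([-6.27246470e-04,  9.79686437e-01,  2.00534514e-01,  4.83429254e-06]), 'force': array([ 0.75050774, -0.24631304,  0.5356788 ]), 'wrist_torque': array([-0.02594178, -0.02697471, -0.00613136]), 'grip_width': 1.0011424127507205} 18.700000000000003
top {'vfov': 48.353644669550384, 'cx': 326.8380298571794, 'cy': 210.6791567631464, 'k1': -0.07831617875754916, 'rvec': array([ 2.14412006, -2.14126197,  0.15941948]), 'tvec': array([ -4.68654095, 575.18259665, 958.28573798])}
plate 0.79 [405.9, 226.6, 102.9, 84.5] [[462.0, -292.0, -0.0], [545.0, -185.0, 5.0], [633.0, -81.0, 57.0]]
rack 0.64 [237.2, 245.4, 115.9, 94.7] [[408.0, 87.0, 1.0], [502.0, 202.0, 5.0], [597.0, 314.0, 57.0]]
handle 0.83 [405.4, 226.7, 94.5, 83.0] [[464.0, -290.0, -0.0], [546.0, -185.0, 5.0], [633.0, -81.0, 57.0]]
side {'vfov': 49.965744805326146, 'cx': 315.473831177065, 'cy': 196.04203356194088, 'k1': 0.020369117921104497, 'rvec': array([ 0.29592922, -2.84973657,  1.12938745]), 'tvec': array([574.25742833, 125.49389892, 911.74626104])}
plate 0.7 [342.9, 163.0, 91.1, 67.6] [[464.0, -288.0, -2.0], [547.0, -167.0, 3.0], [636.0, -79.0, 55.0]]
rack 0.65 [340.3, 293.8, 98.2, 118.7] [[406.0, 88.0, -1.0], [501.0, 211.0, 3.0], [595.0, 321.0, 54.0]]
rack 0.42 [340.4, 162.7, 87.5, 65.5] [[463.0, -289.0, -3.0], [548.0, -166.0, 3.0], [637.0, -77.0, 55.0]]
```

```bash
python3 - <<'E'
from h import *
z=np.load('top0.npz'); im,d=z['im'],z['d']; ci=cams.camera_info('top')
a=cv2.resize(im[130:330,150:500],None,fx=2.2,fy=2.2,interpolation=cv2.INTER_CUBIC); save('topcrop.png',a)
p=cloud(ci,d)
def rect(q): return cv2.minAreaRect(q[:,:2].astype(np.float32))
near=lambda c,r:(np.hypot(*(p[:,:2]-c).T)<r)
pl=p[near([546,-186],150)&(p[:,2]>3)&(p[:,2]<9)]; print('plate',len(pl),rect(pl))
h=p[near([546,-186],80)&(p[:,2]>50)&(p[:,2]<64)]; print('handle',len(h),rect(h),h.mean(0))
rk=p[near([502,201],170)&(p[:,2]>16)&(p[:,2]<27)]; print('rim',len(rk),rect(rk))
sh=p[near([502,201],150)&(p[:,2]>48)]
for sx in(-1,1):
  for sy in(-1,1):
    q=sh[(sx*(sh[:,0]-502)>0)&(sy*(sh[:,1]-201)>0)]; print('post',len(q),np.median(q,axis=0).round(1))
E
```

```text
plate 4022 ((548.1700439453125, -183.77850341796875), (290.8852233886719, 288.9878845214844), 56.346229553222656)
handle 252 ((547.288330078125, -186.19082641601562), (100.319580078125, 12.389345169067383), 77.86723327636719) [ 546.90547721 -185.7427733    56.25260577]
rim 715 ((502.2708435058594, 200.67816162109375), (177.53143310546875, 228.58538818359375), 13.807193756103516)
post 72 [459.2  99.9  57.6]
post 76 [417.6 268.3  56.2]
post 70 [584.9 130.9  57. ]
post 81 [543.1 299.6  56.5]
```

View pics/topcrop.png

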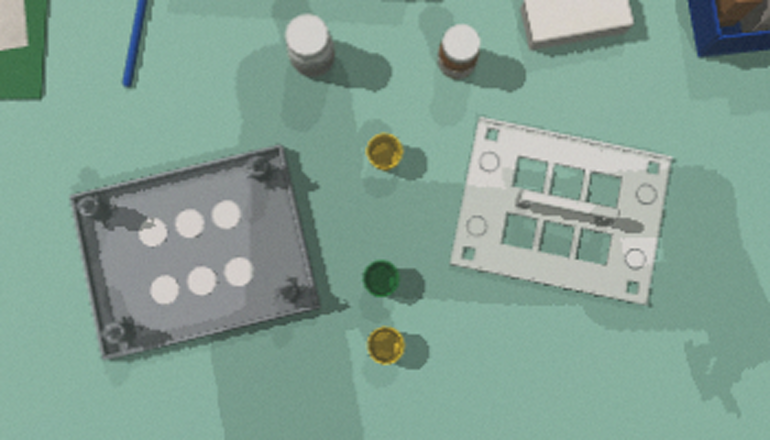

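View pics/side0.png

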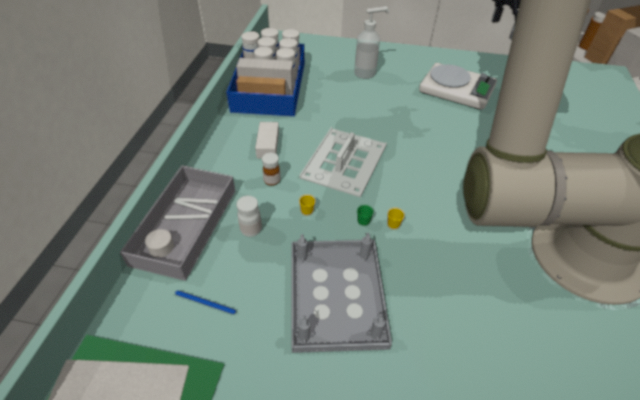

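The side view shows the rack at about (340,295), the plate at (343,162) with its handle bar, and three cups between them at (307,205), (365,215) and (396,218). The handle is at (547,-186) with its bar at 77.9°. The rack centre is at about (502,200) with its y axis at 103.9°. Moving above the handle now.

Call:
step_arm --plan "5 -1.6 1 -8 100; 10 -3.2 2 -16 100; 14.5 -4.7 3 -24 100; 19 -6.2 4 -32 100; 24 -7.7 5 -40 100; 29 -9.3 6 -48 100; 34 -11 6 -55 100; 39 -12.5 6 -55 100; 43 -13.9 6 -55 100; 43 -13.9 6 -55 100"

```text
time_s: 1.35
eef_pos: [549.7, -182.3, 171.0]
ee_rot: [-0.0, 0.775, 0.632, 0.0]
force: [-0.7, 0.1, 0.3]
grip_width: 1.001
```

```bash
cat >> h.py <<'E'
from scipy.spatial.transform import Rotation as Rn
def tool():
    s=readout.sense(); w,x,y,z=s['ee_rot']; return np.array(s['eef_pos']),Rn.from_quat([x,y,z,w]).as_matrix(),s
def rel(target,ydeg):
    """shift (cm) in tool axes to world target, twist deg bringing tool y to world heading ydeg"""
    p,R,s=tool(); a=np.degrees(np.arctan2(R[1,1],R[0,1]))
    print('tcp',p.round(1),'tool y heading',round(a,2),'tool z',R[:,2].round(3),'F',np.round(s['force'],1),'w',round(s['grip_width'],3),'t',s['time_s'])
    print('-> shift cm',(R.T@(np.array(target)-p)/10).round(2),'twist',round(-((ydeg-a+90)%180-90),2))
E
python3 - <<'E'
from h import *
rel([547,-186,31],-12.1)
im,d=cams.capture('wrist'); ci=cams.camera_info('wrist'); save('w1.png',im)
p=cloud(ci,d); 
near=np.hypot(*(p[:,:2]-[547,-186]).T)<75
h=p[near&(p[:,2]>48)&(p[:,2]<66)]; print(len(h),cv2.minAreaRect(h[:,:2].astype(np.float32)),h.mean(0))
E
```

```text
tcp [ 549.7 -182.3  171. ] tool y heading -11.59 tool z [ 0.001  0.001 -1.   ] F [-0.7  0.1  0.3] w 1.001 t 1.35
-> shift cm [-0.43 -0.2  14.  ] twist 0.51
1225 ((546.346435546875, -186.16455078125), (99.08097076416016, 11.845890045166016), 78.68256378173828) [ 547.29457943 -182.47105219   55.8499468 ]
```

View pics/w1.png

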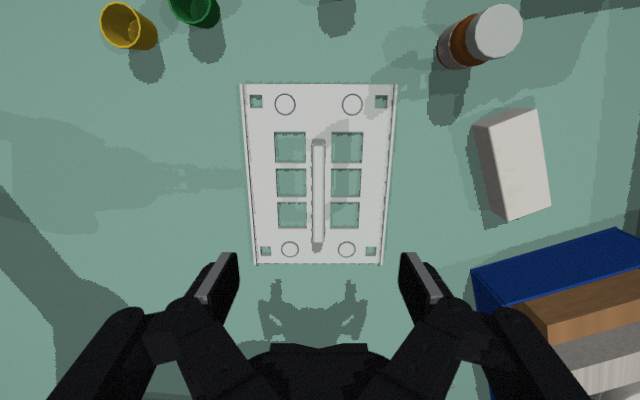

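The wrist view shows the plate centred at (318,170) with its handle lined up with the tool (318,195), and nothing near the fingers. Lowering and gripping.

Call:
step_arm --plan "-0.4 -0.2 4 0 100; -0.4 -0.2 8 0 100; -0.4 -0.2 11 0 100; -0.4 -0.2 13 0 100; -0.4 -0.2 14 0 100; -0.4 -0.2 14 0 0; -0.4 -0.2 14 0 0; -0.4 -0.2 14 0 0; -0.4 -0.2 14 0 0; -0.4 -0.2 14 0 0" --grip_force 90

```text
time_s: 2.4
eef_pos: [544.8, -189.7, 32.1]
ee_rot: [0.001, 0.776, 0.63, 0.0]
force: [1.1, 0.1, 1.1]
grip_width: 0.144
```

Call:
step_arm --plan "0 0 0 0 0; 0 0 0 0 0; 0 0 -0.5 0 0; 0 0 -1 0 0; 0 0 -1 0 0"

```text
time_s: 2.9
eef_pos: [544.5, -189.6, 42.0]
ee_rot: [0.0, 0.776, 0.63, 0.0]
force: [0.3, 0.1, -2.0]
grip_width: 0.121
```

Call:
step_arm --plan "0 0 -2 0 0; 0 0 -5 0 0; 0 0 -8 0 0; 0 0 -11 0 0; 0 0 -12 0 0; 0 0 -12 0 0; 0 0 -12 0 0"

```text
time_s: 3.6
eef_pos: [543.7, -189.2, 159.6]
ee_rot: [-0.001, 0.776, 0.63, -0.0]
force: [-0.8, 0.5, -1.9]
grip_width: 0.121
```

```bash
python3 - <<'E'
from h import *
rel([502,200,160],13.85)
im,d=cams.capture('wrist'); ci=cams.camera_info('wrist'); save('w2.png',im)
p=cloud(ci,d); t=tool()[0]
n=np.hypot(*(p[:,:2]-t[:2]).T)<140
q=p[n&(p[:,2]>90)&(p[:,2]<150)]; print(len(q),np.percentile(q[:,2],[5,25,50,75,95]))
A=np.c_[q[:,:2]-t[:2],np.ones(len(q))]
k=abs(q[:,2]-np.median(q[:,2]))<6; print(np.linalg.lstsq(A[k],q[k,2],rcond=None)[0],cv2.minAreaRect(q[k][:,:2].astype(np.float32)))
E
```

```text
tcp [ 543.7 -189.2  159.6] tool y heading -11.87 tool z [-0.002  0.001 -1.   ] F [-0.8  0.5 -1.9] w 0.121 t 3.6
-> shift cm [ 3.723e+01 -1.208e+01  2.000e-02] twist -25.72
44344 [130.53597254 131.36936306 131.90364167 132.49163853 135.26081618]
[-4.51230622e-03  2.85318756e-03  1.31956255e+02] ((543.0840454101562, -183.76162719726562), (208.1959686279297, 161.2852325439453), 78.15580749511719)
```

View pics/w2.png

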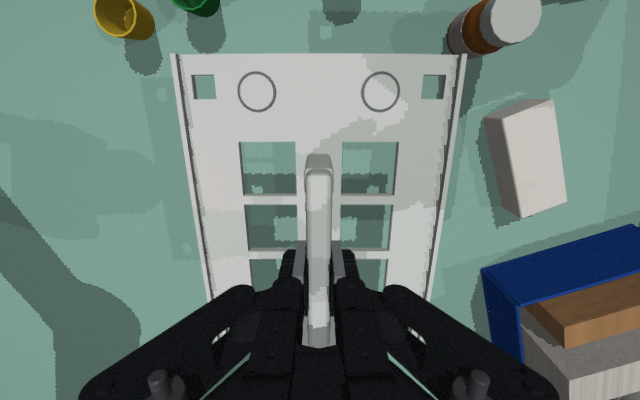

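The plate hangs level with its underside at about 127 mm, and it is centred about 4.5 mm ahead of the TCP. Carrying it over the rack.

Call:
step_arm --plan "3 -1 0 0 0; 7 -2.3 0 -4 0; 11.5 -3.7 0 -8 0; 16 -5.2 0 -12 0; 20.5 -6.6 0 -16 0; 25 -8.1 0 -20 0; 29.5 -9.5 0 -24 0; 33.5 -10.8 0 -25.7 0; 35.8 -11.6 0 -25.7 0; 36.8 -11.9 0 -25.7 0"

```text
time_s: 4.65
eef_pos: [502.4, 197.1, 159.8]
ee_rot: [-0.001, 0.616, 0.788, -0.001]
force: [0.0, -0.1, -2.3]
grip_width: 0.125
```

Call:
step_arm --plan "0 0 0 0 0; 0 0 0 0 0; 0 0 0 0 0"

```text
time_s: 4.95
eef_pos: [503.7, 193.8, 161.0]
ee_rot: [-0.0, 0.617, 0.787, -0.0]
force: [0.8, -0.2, -2.3]
grip_width: 0.119
```

```bash
python3 - <<'E'
from h import *
rel([503,195.6,160],13.85)
t=tool()[0]
for c in ['wrist','top','side']:
    im,d=cams.capture(c); ci=cams.camera_info(c); save(c[0]+'3.png',im); np.savez(c+'3.npz',im=im,d=d)
    p=cloud(ci,d); n=np.hypot(*(p[:,:2]-[502,200]).T)<145
    q=p[n&(p[:,2]>122)&(p[:,2]<140)]; print(c,len(q),np.median(q[:,2]),cv2.minAreaRect(q[:,:2].astype(np.float32)))
E
```

```text
tcp [503.7 193.8 161. ] tool y heading 13.74 tool z [-0. -0. -1.] F [ 0.8 -0.2 -2.3] w 0.119 t 4.95
-> shift cm [ 0.19 -0.03  0.1 ] twist -0.11
wrist 44249 133.56950061375596 ((501.41827392578125, 199.52041625976562), (161.749755859375, 207.7244415283203), 13.771860122680664)
top 2884 134.34383964128585 ((501.5159606933594, 198.6822967529297), (161.22625732421875, 210.51988220214844), 13.99246883392334)
side 5784 131.97540123244755 ((502.1602478027344, 198.97030639648438), (159.35858154296875, 210.5398712158203), 13.410558700561523)
```

View pics/w3.png

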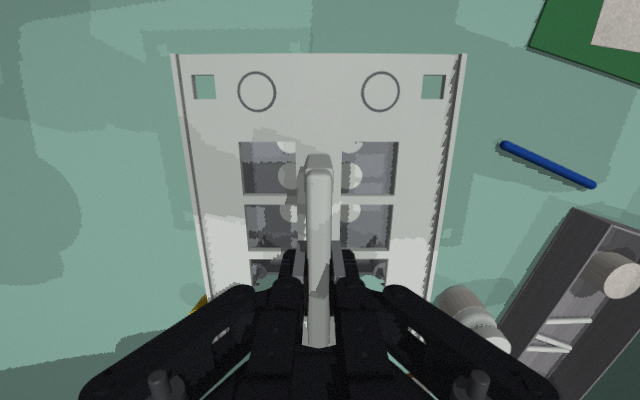

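The wrist view shows the plate level over the rack, with its front holes at (203,87) and (432,87). I'll check the rack again in the first side-camera frame and go down to just above the post noses.

Call:
step_arm --plan "0.1 0 1.5 0 0; 0.1 0 3 0 0; 0.1 0 4 0 0; 0.1 0 4 0 0; 0.1 0 4 0 0; 0.1 0 4 0 0"

```text
time_s: 5.7
eef_pos: [503.7, 196.0, 122.1]
ee_rot: [0.0, 0.617, 0.787, 0.0]
force: [-0.2, 0.1, -2.0]
grip_width: 0.123
```

```bash
python3 - <<'E'
from h import *
z=np.load('side0.npz'); p=cloud(cams.camera_info('side'),z['d'])
n=np.hypot(*(p[:,:2]-[502,201]).T)<155
q=p[n&(p[:,2]>12)&(p[:,2]<24)]; print('side rim0',cv2.minAreaRect(q[:,:2].astype(np.float32)))
rel([503,195.6,120],13.85)
crops=[]
for c in ['wrist','side']:
    im,d=cams.capture(c); ci=cams.camera_info(c); np.savez(c+'4.npz',im=im,d=d)
    p=cloud(ci,d); n=np.hypot(*(p[:,:2]-[502,200]).T)<145
    q=p[n&(p[:,2]>84)&(p[:,2]<99)]; print(c,len(q),np.median(q[:,2]),cv2.minAreaRect(q[:,:2].astype(np.float32)))
    crops.append(cv2.resize(im[40:140,160:480] if c=='wrist' else im[215:355,260:420],(800,250) if c=='wrist' else (400,350),interpolation=cv2.INTER_CUBIC))
o=np.zeros((600,800,3),np.uint8); o[:250]=crops[0]; o[250:,:400]=crops[1]; save('c4.png',o)
E
```

```text
side rim0 ((503.7591552734375, 200.09548950195312), (176.074462890625, 232.72122192382812), 13.82729721069336)
tcp [503.7 196.  122.1] tool y heading 13.83 tool z [ 0.001  0.    -1.   ] F [-0.2  0.1 -2. ] w 0.123 t 5.7
-> shift cm [-0.03 -0.08  0.21] twist -0.02
wrist 43847 94.44500077001118 ((501.21197509765625, 201.8911590576172), (161.24307250976562, 206.98095703125), 13.763579368591309)
side 5398 92.81816107290325 ((502.8984069824219, 200.14471435546875), (160.07958984375, 211.5199432373047), 13.868191719055176)
```

View pics/c4.png

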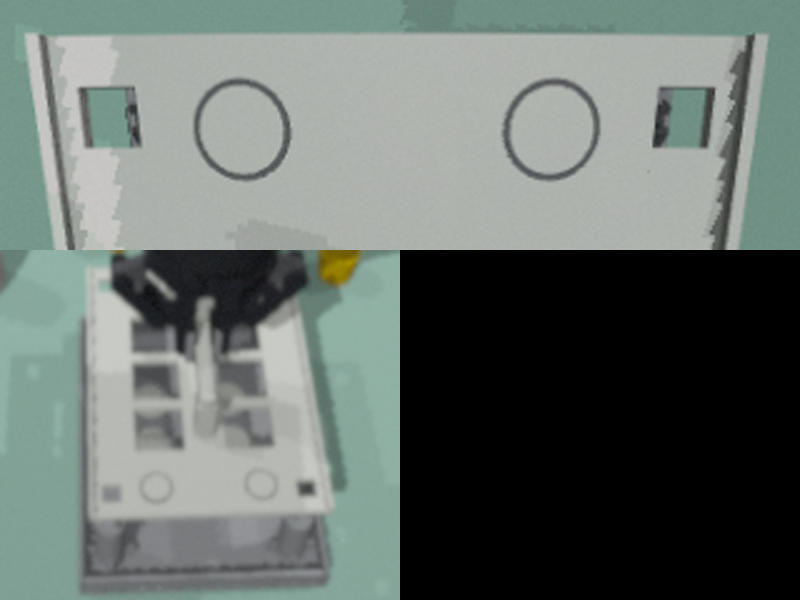

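In the crop, the post noses show the same amount at the inner edges of both front holes, at (133,118) and (662,118), so the plate is centred sideways. The side camera puts plate and rack within 1 mm of each other. Lowering onto the wings.

Call:
step_arm --plan "0 0 0.5 0 0; 0 0 1 0 0; 0 0 1.4 0 0; 0 0 1.8 0 0; 0 0 2 0 0; 0 0 2.1 0 0; 0 0 2.1 0 0; 0 0 2.1 0 0"

```text
time_s: 6.6
eef_pos: [503.3, 196.1, 100.8]
ee_rot: [0.0, 0.617, 0.787, 0.0]
force: [-3.6, -0.6, 6.4]
grip_width: 0.121
```

```bash
python3 - <<'E'
from h import *
rel([503,195.6,100],13.85); t=tool()[0]
o=np.zeros((600,800,3),np.uint8)
for c in ['wrist','side']:
    im,d=cams.capture(c); ci=cams.camera_info(c)
    p=cloud(ci,d); n=np.hypot(*(p[:,:2]-[502,200]).T)<145
    q=p[n&(p[:,2]>66)&(p[:,2]<84)]; k=abs(q[:,2]-np.median(q[:,2]))<4; q=q[k]
    print(c,np.median(q[:,2]),cv2.minAreaRect(q[:,:2].astype(np.float32)),np.linalg.lstsq(np.c_[q[:,:2]-t[:2],np.ones(len(q))],q[:,2],rcond=None)[0])
    if c=='wrist': o[:250]=cv2.resize(im[40:140,160:480],(800,250),interpolation=cv2.INTER_CUBIC)
    else: o[250:,:400]=cv2.resize(im[215:355,260:420],(400,350),interpolation=cv2.INTER_CUBIC)
save('c5.png',o)
E
```

```text
tcp [503.3 196.1 100.8] tool y heading 13.84 tool z [ 0.  0. -1.] F [-3.6 -0.6  6.4] w 0.121 t 6.6
-> shift cm [-0.04 -0.04  0.08] twist -0.01
wrist 73.27175299248027 ((500.7026672363281, 201.42767333984375), (161.12374877929688, 208.3948516845703), 13.702756881713867) [-9.80176757e-04  7.75727157e-04  7.33172007e+01]
side 71.67315793614046 ((502.36627197265625, 200.719970703125), (159.79464721679688, 211.37466430664062), 13.997261047363281) [-1.97441073e-03  9.07139817e-04  7.16488933e+01]
```

View pics/c5.png

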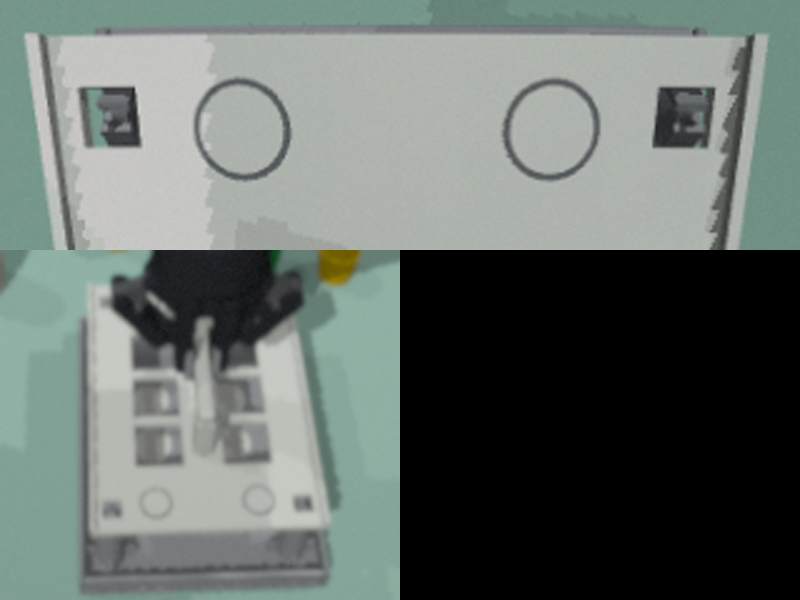

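The noses are inside both front holes, about 1 mm to the +x side, and the side camera agrees. The plate is level. Nudging tool y by +1 mm and pressing with full grip.

Call:
step_arm --plan "0 0.1 0 0 0; 0 0.1 0 0 0; 0 0.1 0.2 0 0; 0 0.1 0.4 0 0; 0 0.1 0.5 0 0; 0 0.1 0.6 0 0; 0 0.1 0.6 0 0" --grip_force 120

```text
time_s: 7.4
eef_pos: [505.8, 196.6, 97.4]
ee_rot: [0.002, 0.617, 0.787, 0.002]
force: [-4.5, -1.7, 22.6]
grip_width: 0.114
```

Call:
step_arm --plan "0 -0.05 0.1 0 0; 0 -0.1 0.2 0 0; 0 -0.1 0.3 0 0; 0 -0.1 0.4 0 0; 0 -0.1 0.4 0 0"

```text
time_s: 7.9
eef_pos: [506.0, 196.3, 93.4]
ee_rot: [0.003, 0.617, 0.787, 0.003]
force: [1.7, -2.0, 18.2]
grip_width: 0.115
```

Call:
step_arm --plan "0 0 0.1 0 0; 0 0 0.3 0 0; 0 0 0.4 0 0; 0 0 0.6 0 0; 0 0 0.6 0 0; 0 0 0.6 0 0"

```text
time_s: 8.5
eef_pos: [504.4, 196.3, 87.3]
ee_rot: [0.001, 0.617, 0.787, 0.001]
force: [-7.8, -0.9, 26.5]
grip_width: 0.114
```

```bash
cat > chk.py <<'E'
from h import *
def chk(name,cs=('wrist','side','top')):
    rel([503,195.6,100],13.85); o=np.zeros((600,800,3),np.uint8)
    a=np.radians(13.85); X=np.array([np.cos(a),np.sin(a)]); Y=np.array([-X[1],X[0]])
    for c in cs:
        im,d=cams.capture(c); ci=cams.camera_info(c); p=cloud(ci,d)
        n=np.hypot(*(p[:,:2]-[502.5,200.3]).T)<145
        q=p[n&(p[:,2]>52)&(p[:,2]<80)]
        z={}
        for i,(sx,sy) in enumerate([(-1,1),(1,1),(1,-1),(-1,-1)]):
            m=np.hypot(*(q[:,:2]-([502.5,200.3]+sx*35*X+sy*85*Y)).T)<12
            z['pad%d'%i]=(int(m.sum()),round(float(np.median(q[m,2])),1)) if m.any() else None
        k=abs(q[:,2]-np.median(q[:,2]))<5
        print(c,z,cv2.minAreaRect(q[k][:,:2].astype(np.float32)))
        if c=='wrist': o[:250]=cv2.resize(im[40:140,160:480],(800,250),interpolation=cv2.INTER_CUBIC)
        elif c=='side': o[250:,:400]=cv2.resize(im[215:355,260:420],(400,350),interpolation=cv2.INTER_CUBIC)
        else: o[250:,400:]=cv2.resize(im[185:305,170:307],(400,350),interpolation=cv2.INTER_CUBIC)
    save(name,o)
E
python3 -c "from chk import *; chk('c6.png')"
```

```text
tcp [504.4 196.3  87.3] tool y heading 13.85 tool z [ 0.004  0.    -1.   ] F [-7.8 -0.9 26.5] w 0.114 t 8.5
-> shift cm [-0.03 -0.14 -1.28] twist 0.0
wrist {'pad0': (1479, 60.2), 'pad1': (1469, 60.2), 'pad2': None, 'pad3': None} ((501.92523193359375, 201.96533203125), (161.19973754882812, 207.49923706054688), 13.78636360168457)
side {'pad0': (142, 58.9), 'pad1': (142, 58.7), 'pad2': (6, 57.7), 'pad3': None} ((503.490234375, 200.41583251953125), (159.90267944335938, 212.1722412109375), 13.78099536895752)
top {'pad0': None, 'pad1': None, 'pad2': (93, 60.9), 'pad3': (95, 60.9)} ((502.52972412109375, 200.23583984375), (161.50881958007812, 208.1378631591797), 13.939265251159668)
```

View pics/c6.png

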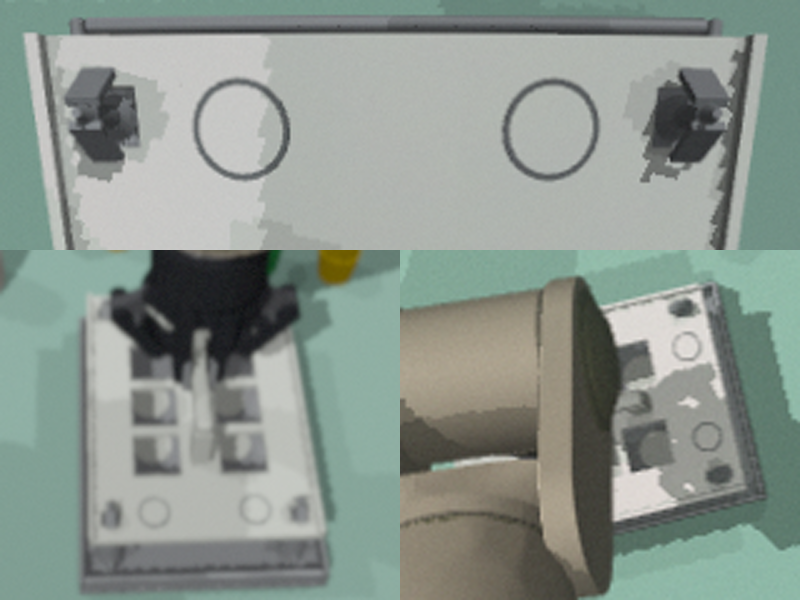

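The crop shows all four heads standing through the plate with their wings spread: (95,115), (700,115), and two in the top view at (683,308) and (718,472). Pads read about 60 mm, which is home. I'll press a little more to confirm the hard stop, then relax, open and back off.

Call:
step_arm --plan "0 0 0.1 0 0; 0 0 0.2 0 0; 0 0 0.2 0 0; 0 0 0 0 0; 0 0 -0.1 0 0; 0 0 -0.1 0 40; 0 0 -0.1 0 60; 0 0 -0.1 0 60; 0 0 -0.1 0 60; 0 0 -0.1 0 60"

```text
time_s: 9.65
eef_pos: [503.2, 196.0, 85.1]
ee_rot: [-0.0, 0.617, 0.787, -0.0]
force: [0.4, 0.5, 0.1]
grip_width: 0.603
```

Call:
step_arm --plan "0 0 0 0 60; 0 0 -1 0 60; 0 0 -4 0 60; 0 0 -8 0 60; -4 0 -12 0 60; -8 0 -14 0 60; -12 0 -14 0 60; -17 0 -14 0 60; -22 0 -14 0 60; -26 0 -14 0 60"

```text
time_s: 10.65
eef_pos: [565.6, -59.0, 226.2]
ee_rot: [0.0, 0.617, 0.787, 0.0]
force: [0.5, 0.1, 0.1]
grip_width: 0.593
```

Call:
step_arm --plan "0 0 0 0 60; 0 0 0 0 60; 0 0 0 0 60"

```text
time_s: 10.95
eef_pos: [565.3, -55.5, 225.8]
ee_rot: [0.0, 0.616, 0.787, 0.0]
force: [-0.0, -0.1, 0.8]
grip_width: 0.596
```

```bash
python3 -c "from chk import *; chk('c7.png',('side','top'))"
```

```text
tcp [565.3 -55.5 225.8] tool y heading 13.89 tool z [ 0.  0. -1.] F [-0.  -0.1  0.8] w 0.596 t 10.95
-> shift cm [ 2.587e+01 -2.000e-02  1.258e+01] twist 0.04
side {'pad0': (144, 59.1), 'pad1': (136, 59.0), 'pad2': (91, 58.4), 'pad3': (86, 58.7)} ((503.6001892089844, 200.0456085205078), (160.0309295654297, 212.12185668945312), 13.86388874053955)
top {'pad0': (98, 60.8), 'pad1': (93, 61.3), 'pad2': (91, 61.1), 'pad3': (93, 60.5)} ((502.077880859375, 200.71983337402344), (161.19070434570312, 209.13711547851562), 13.977301597595215)
```

View pics/c7.png

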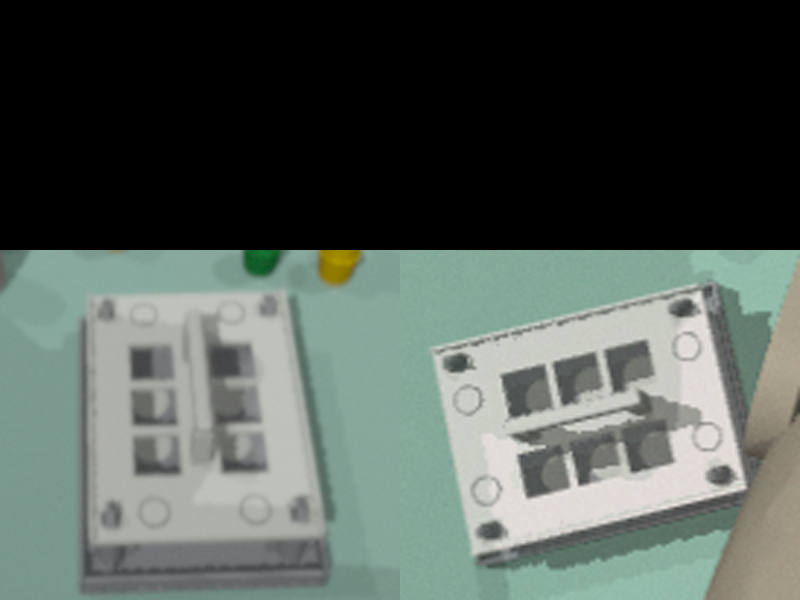

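```bash
python3 - <<'E'
from h import *
for c in ['top','side']:
    z=np.load(c+'0.npz'); ci=cams.camera_info(c); im,d=cams.capture(c); p=cloud(ci,d); p0=cloud(ci,z['d'])
    for nm,q in (('before',p0),('after',p)):
        r=np.hypot(*(q[:,:2]-[502.5,200.3]).T); g=q[(r>160)&(r<190)&(abs(q[:,2])<8)]; h=q[(r<40)&(q[:,2]>100)]
        print(c,nm,'counter z',np.median(g[:,2]).round(2),'handle top',np.median(h[:,2]).round(2) if len(h) else None)
    if c=='top':
        df=abs(im.astype(int)-z['im']).max(2)
        for nm,(u,v) in dict(cup_b=(325,199),cup_c=(323,256),cup_a=(325,287),pill=(291,150),amber=(359,152),carton=(412,139),pen=(211,150)).items(): print(nm,df[v-8:v+9,u-8:u+9].mean().round(1))
E
```

```text
top before counter z 0.48 handle top None
top after counter z 0.53 handle top 111.75
cup_b 28.6
cup_c 102.3
cup_a 73.5
pill 11.2
amber 68.6
carton 15.9
pen 10.3
side before counter z -1.66 handle top None
side after counter z -1.64 handle top 109.59
```

Corrected for each camera's counter-height offset, the pads read about 60.4 mm (60 expected) and the handle top about 111.3 mm (112 expected), so the plate is home. Handing in.

```bash
python3 -c "
from h import *
print(workorder.finish_job())"
```

```text
the job is handed in; nothing more can be done
None
```

I picked the plate up by its handle, laid it over the four posts and pressed it down by the handle until all four clicked. Then I let go, backed the arm away and handed the job in at about 11 s of the 58 s allowed.

- **Seating:** all four heads stand through the plate with their wings spread above it. After correcting each camera's counter-height offset, the four pads read about 60 to 61 mm (60 expected) and the handle top about 111 mm (112 expected). The plate looks fully home, within about 1 mm.
- **Alignment:** each camera puts the plate within about 0.3 mm of the rack rim it measured before the lift, and the angles agree to about 0.2° (0.003 rad).
- **Forces:** the highest I read while pressing was 26.5 N. The last, slightly harder press had no reading taken during it. After backing off, the gripper touched nothing.
- **Checks that fell short:**
  - The two cameras disagreed on absolute height by about 2 mm before the correction.
  - My picture comparison for moved objects could not settle all the bystanders. Three of the seven (cup_a, cup_c and amber_jar) gave large differences, most likely because the arm was in view. Cup_b gave a smaller one; the pill jar, carton and pen hardly changed.
  - I did not look again. The plate's underside was at about 127 mm as it passed over the gap, against 36 mm cups, so contact there is unlikely.

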